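# Stand a counting-chamber case in its storage stand and lock it with the sleeve

## Robot

A 7-joint arm with a two-finger parallel gripper is mounted at the origin on the work surface. World frame = base frame: x ahead of the robot, y to its left, z up, the work surface at z = 0. Lengths are in mm, angles in rad, forces in N, time in s.
With the tool pointing down it reaches from about 400 to 850 mm from the base axis. Payload 10.4 kg.
Tool frame: the origin (TCP) lies midway between the tips of the shut fingers; the grasp point (between the pads) lies 19 mm behind it; z points along the fingers, y is the line along which they close (so a half turn about z gives the same grasp; the last joint's range is limited). The gripper opens to 85 mm and grips with 20 to 120 N. Pads are 22 mm wide; open, the fingers measure 114 mm over their backs; the gripper's body (76 mm by 85 mm) begins 54 mm behind the grasp point. The pads swing forward as they close: fully open they stand 13 mm farther back than shut.
Start: joints at [-1.31, 0.332, -0.065, 1.46, 0.022, 1.35, -0.088], TCP at [174.99, 600.025, 231.338] pointing down, gripper open.
Joint ranges: [-2.6, 2.6], [-0.5, 2.12], [-1.47, 1.34], [0.16, 2.42], [-1.27, 4.41], [0.06, 2.06], [-2.6, 2.6]. Speed limits (rad/s): [2.22, 2.22, 2.79, 2.79, 3.14, 3.14, 3.14].

## Interface

Orientations are given as a unit quaternion [w, x, y, z].
In Python, from plant import ctrl gives the robot as it stands.
- The arm moves only by the tool arm_command, never from a script. Its argument "series" is a list that holds one entry, the list of rows, each a list of 7 numbers: the shift along the tool's x, y, z in m, then the turn, a rotation vector about the tool's x, y, z in degrees, then the finger opening in m, from 0 to 0.0854. A call has 1 to 5 rows; each row is the pose to reach, as a shift and turn from the pose commanded when the call began, along the tool's axes at that moment; what a row does not reach only later rows make up. A row lasts 1/10 s, in which the tool goes at most 50 mm and 8.59 degrees, less where a joint would pass 70% of its speed; a pose out of reach is approached as far as the arm can. A call with a gripper value outside its range is refused whole. The fingers move at their own pace and stop on an object; "newtons" is the grip in N (left out, the last holds). Time passes only in rows, so rows that repeat a pose let the fingers close. It gives the time, the measured TCP pose, the force, the opening and the grip force at its end, in the units of the state.
- ctrl.sense(): the state, without advancing time (a new reading comes with each control period).
- ctrl.camera(name): name is "scene" or "top" or "wrist"; returns (picture, depth): 400x640x3 uint8, red, green, blue; 400x640 float32, mm along the optical axis (not along the pixel's ray), 0 where there is no reading.
- ctrl.camera_model(name): a dict with "fx", "fy", "cx", "cy" (pixels), "rvec" (rotation vector, rad) and "tvec" (3), from world to camera coordinates, as OpenCV has them. Camera axes: x right, y down, z forward; pixel columns grow to the right and rows downward; lengths in mm; the calibration is good to about 2 mm. A picture is of the moment at which its call begins: read the wrist's pose just before it. camera_model takes no time and is no camera call; for the wrist camera it gives the pose at the moment of the call.
- ctrl.finish_job(): hands the job in; it is judged then, once.
Trained networks look in the newest picture that a camera, given by its name, has taken for a name from the list of things; names that differ only in an ending like _2 or _b are one class to them, and where a whole thing is asked for, a point or a joint stands for the part that bears it (a point fixed in the world has none). Each returns a list of dicts, best first, with "conf" (0 to 1); they miss things now and then, are a little off and sometimes report something else, mostly with a low value. They report only what shows in the picture. A call takes as long as a camera call.
- ctrl.silhouettes(camera, query): "mask" (400x640 bool, what is visible of it) and "extent" ([left, top, width, height] in pixels, round what is visible of it).
- ctrl.mark_of(camera, query): "centre" ([column, row] in pixels: a listed point, or the origin of a listed thing).
The state is a dict: "clock": time; "q": joint angles; "dq": joint speeds; "joint_torque": joint torques, N m; "position": TCP position; "tcp_rot": TCP orientation; "contact_force": force on the tool from outside, world axes, zero at the start; "ft_torque": the same for the moment, N m; "width": finger opening in mm; "grasp_force": force on a finger pad.
Only numpy, scipy, OpenCV 4.12 (cv2) and the standard library are available. Lean on these libraries where they do the work, as an engineer would, in place of code of your own. Each camera call takes 0.05 s, during which the arm holds its last target. There are 200 camera calls.

## Task

Put the counting-chamber case away: take the flat grey case that lies on the bench and stand it upright on one of its short thin ends in the empty storage stand, between the steel back plate and the post. Then slide the loose metal sleeve over the post, all the way down, so that the case cannot fall forward, just as in the stand that is already full. Leave the full stand's case and sleeve and the specimen jar alone.

Things in the scene. Friction and masses are not known exactly. Their poses are not given: they have to be found in the camera images.
- case: The flat grey plastic case lying on the bench, 85 x 56 x 24 mm, 0.1 kg or so. Origin at its centre. x = its 85 mm length, y = its 56 mm width (grasp across this), z = its 24 mm thickness; it starts flat, z up. Either short end may go down and either broad face may look to the post.
- stand: The empty storage stand, fixed: grey base 100 (x) x 90 (y) x 8 mm. Origin: centre of its underside; x points from post to back plate (roughly to the robot's left), z up. Steel back plate 40 mm wide (y), 4 mm thick, its top 53 mm above the bench, its front face at x = +28 mm. Upright steel post, 10 mm diameter with tapered tip, at x = -17 mm, y = 0.
- stand_seat (a point): Where the case's foot belongs: on top of the empty stand's base, 8 mm above the bench, at x = +13 mm, y = 0 of the stand, axes as the stand's. The case stands with its broad faces square to the stand's x, so that its centre is 42.5 mm above this point. Between back plate and fitted sleeve there are 30 mm for the 24 mm case.
- stand_post (a point): Tip of the empty stand's post, on its axis, 63 mm above the bench, 55 mm above the stand's base.
- sleeve: The loose aluminium sleeve (tube) standing upright on the bench: outer diameter 30 mm, bore 14 mm, 70 mm tall. Origin at the centre of its underside, z along its axis.
- sleeve_mid (a point): Centre of the loose sleeve, on its axis, 35 mm from either end.
- full_stand: The other stand, of the same form and axes, already full: its case stands in it and its sleeve is on its post. Leave alone.
- stored_case: The case standing in the full stand, 24 (x) x 56 (y) x 85 mm (z, upright). Origin at its centre. Leave alone.
- stored_sleeve: The sleeve on the full stand's post, as the loose one, 70 mm tall. Origin at the centre of its underside. Leave alone.
- jar: Blue specimen jar with a green screw cap, 48 mm in diameter, 65 mm tall, upright on the bench. Origin at the centre of its underside. Leave alone.

How it is judged:
By the outcome, as a careful person would: the job done as asked, in the order asked, and still so for the second after the job is handed in, with the robot touching nothing.
It also fails if it takes over 64 s, if anything falls off the work surface, if the arm or the gripper's body presses on something with over 40 N, if the wrist force passes 120 N, or if a joint passes its speed limit or range.

## Working session

There is one attempt and no reset: what is moved stays moved. The work goes in short steps, Python scripts to look and compute and a tool call to move; the robot and the scene stay as the last step left them, time stands still between calls to the robot, and variables do not carry over. Pictures are saved under pics/ and viewed, at most 10 in all, crops included, and the job is handed in when it is done.

Besides the shell and the picture viewer there is one more tool, called as name(argument=value, ...) on one line, values as JSON. arm_command: Moves the arm, as the interface text tells. Its arguments: {"type":"object","properties":{"series":{"type":"array","items":{"type":"array","items":{"type":"array","items":{"type":"number"}}}},"newtons":{"type":"number"}},"required":["series"]}

```bash
ls; mkdir -p pics; cat > h.py <<'E'
import numpy as np, cv2
from scipy.spatial.transform import Rotation as R
from plant import ctrl
def cam(n):
    m=ctrl.camera_model(n); return m,cv2.Rodrigues(np.array(m["rvec"],float))[0],np.array(m["tvec"],float).ravel()
def cloud(n,depth,mask=None,c=None):
    m,Rm,t=c or cam(n)
    ok=depth>0
    if mask is not None: ok&=mask
    v,u=np.nonzero(ok); z=depth[v,u]
    P=np.c_[(u-m["cx"])/m["fx"]*z,(v-m["cy"])/m["fy"]*z,z]
    return (P-t)@Rm
def ray(n,uv,zw,c=None):
    m,Rm,t=c or cam(n)
    d=Rm.T@np.array([(uv[0]-m["cx"])/m["fx"],(uv[1]-m["cy"])/m["fy"],1]); o=-Rm.T@t
    return o+d*(zw-o[2])/d[2]
def rotq():
    s=ctrl.sense(); q=s["tcp_rot"]; return np.array(s["position"]),R.from_quat([q[1],q[2],q[3],q[0]])
E
python3 - <<'E'
from h import *
np.set_printoptions(precision=1,suppress=True)
ims=[]
for n in ["top","scene"]:
    p,d=ctrl.camera(n); c=cam(n)
    ims.append(p); print(n,"cam pos",-c[1].T@c[2])
    for q in ["case","stand","sleeve","full_stand","stored_case","stored_sleeve","jar"]:
        for r in ctrl.silhouettes(n,q)[:2]:
            P=cloud(n,d,r["mask"],c); P=P[P[:,2]>4]
            if len(P)<5: continue
            zt=np.percentile(P[:,2],97); T=P[P[:,2]>zt-6]
            rc=cv2.minAreaRect(T[:,:2].astype(np.float32))
            print(q,round(r["conf"],2),r["extent"],"ztop",round(zt,1),"rect",np.round(np.r_[rc[0],rc[1],rc[2]],1),"all",P.min(0),P.max(0))
    for q,z in [("stand_post",63),("stand_seat",8),("sleeve_mid",35),("case",12),("stand",0)]:
        for r in ctrl.mark_of(n,q)[:2]: print(q,round(r["conf"],2),np.array(r["centre"]),ray(n,r["centre"],z,c))
cv2.imwrite("pics/a.png",cv2.cvtColor(np.vstack(ims)[:, :],cv2.COLOR_RGB2BGR)[:, :] if 0 else cv2.resize(cv2.cvtColor(np.vstack(ims),cv2.COLOR_RGB2BGR),(480,600)))
s=ctrl.sense(); print({k:np.round(v,3) for k,v in s.items()}); print(rotq()[1].as_matrix())
E
```

```text
pics
top cam pos [ 408.6  -63.6 1274. ]
case 0.71 [334.8, 215.3, 39.8, 32.4] ztop 29.2 rect [ 463.4 -140.9   55.8   84.8   30.1] all [ 419.5 -190.2    4.4] [507.3 -91.2  33.9]
case 0.42 [250.6, 173.4, 52.0, 44.3] ztop 51.5 rect [562.1  62.4  55.3  36.8  84.5] all [494.8  -5.7   4. ] [611.  116.5  64.8]
stand 0.9 [250.9, 169.2, 50.7, 51.2] ztop 51.7 rect [562.1  62.4  55.3  36.8  84.5] all [494.8  -5.7   4. ] [611.  116.5  64.8]
sleeve 0.65 [250.2, 168.3, 50.4, 49.9] ztop 51.3 rect [562.1  62.4  55.3  36.8  84.5] all [494.8  -5.7   4. ] [611.  116.5  64.8]
sleeve 0.61 [468.4, 205.4, 17.2, 12.8] ztop 74.8 rect [ 511.  -437.6   27.6   24.8   10.6] all [ 496.8 -450.1    7.3] [ 525.7 -423.6   76.6]
full_stand 0.83 [169.1, 159.3, 50.9, 42.8] ztop 13.9 rect [586.  263.7  89.6 100.2  22.1] all [529.2 201.8   4. ] [644.  322.9  32. ]
stored_case 0.82 [168.8, 161.6, 27.2, 28.9] ztop 97.2 rect [581.9 275.6  56.8  24.1  21.4] all [552.7 254.7   4.6] [610.9 318.5 100.9]
stored_sleeve 0.49 [468.7, 208.6, 21.0, 10.4] ztop 74.6 rect [ 511.  -437.5   25.3   28.4   88.9] all [ 496.8 -454.5    4. ] [ 5
[... 1854 characters left out ...]
 69.3   8. ]
stand_seat 0.52 [340.6 174. ] [ 463.  -142.8    8. ]
sleeve_mid 0.63 [257.3 107.4] [ 518.6 -439.6   35. ]
case 0.81 [340.9 173. ] [ 462.4 -142.6   12. ]
stand 0.81 [364.5 253. ] [551.6  57.7   0. ]
{'clock': np.float64(1.3), 'q': array([-1.3,  0.3, -0.1,  1.5,  0. ,  1.4, -0.1]), 'dq': array([ 0., -0.,  0.,  0., -0., -0.,  0.]), 'joint_torque': array([  0. , -62.5,   0. , -39.2,   0. ,   0. ,   0. ]), 'position': array([174.9, 600. , 231.3]), 'tcp_rot': array([-0. ,  0.1,  1. ,  0. ]), 'contact_force': array([-0.1, -0.1,  0. ]), 'ft_torque': array([-0., -0., -0.]), 'grasp_force': np.float64(0.0), 'width': np.float64(85.381)}
[[-1.   0.3 -0. ]
 [ 0.3  1.   0. ]
 [ 0.   0.  -1. ]]
```

View pics/a.png

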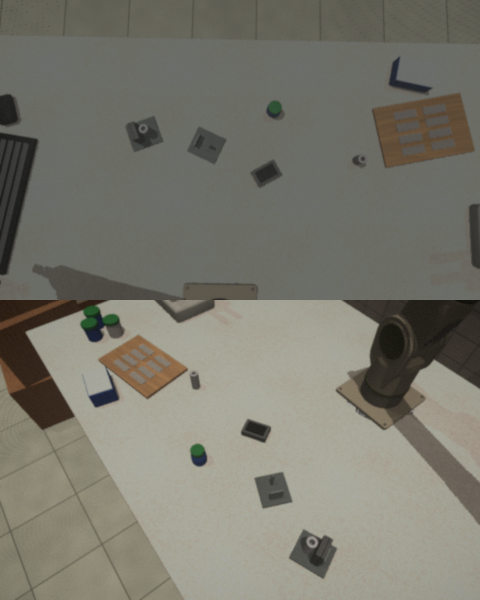

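The montage (top view above, scene view below, both squashed) shows the empty stand at about (207,145) top, the case at (266,173), the sleeve at (360,160) and the full stand at (145,133). The networks' positions agree with this: case near (464,-141), stand near (557,58), sleeve near (512,-438). Next I move above the stand for a close wrist view.

```bash
cat >> h.py <<'E'
def pose(yhead,tilt=0):
    "tool y at heading yhead (deg), z down, then tilted about tool y"
    h=np.radians(yhead); y=np.array([np.cos(h),np.sin(h),0]); z=np.array([0,0,-1.]); x=np.cross(y,z)
    return R.from_matrix(np.c_[x,y,z])*R.from_euler('y',tilt,degrees=True)
def plan(*wps):
    "each waypoint (pos mm, R): print total shift(m)/turn(deg) from the previous one"
    p,r=rotq()
    for P,Q in wps:
        print("shift m",np.round(r.inv().apply(np.array(P)-p)/1000,4),"turn deg",np.round((r.inv()*Q).as_rotvec(degrees=True),2)); p,r=np.array(P),Q
E
python3 - <<'E'
from h import *
plan(([550,55,300],pose(30)))
E
```

```text
shift m [-0.5126 -0.4182 -0.0687] turn deg [ 0.000e+00 -1.000e-02  4.374e+01]
```

arm_command(series=[[[-0.04, -0.03, -0.005, 0, 0, 0, 0.085], [-0.08, -0.06, -0.01, 0, 0, 0, 0.085], [-0.12, -0.09, -0.02, 0, 0, 0, 0.085], [-0.15, -0.12, -0.03, 0, 0, 0, 0.085], [-0.19, -0.15, -0.03, 0, 0, 0, 0.085]]])

```text
clock: 1.8
position: [315.8, 402.0, 262.9]
tcp_rot: [0.0, 0.141, 0.99, 0.001]
contact_force: [0.6, 0.8, -0.3]
width: 84.8
grasp_force: 0.0
```

arm_command(series=[[[-0.04, -0.03, -0.005, 0, 0, 0, 0.085], [-0.08, -0.06, -0.01, 0, 0, 0, 0.085], [-0.12, -0.09, -0.02, 0, 0, 0, 0.085], [-0.15, -0.12, -0.02, 0, 0, 0, 0.085], [-0.19, -0.15, -0.02, 0, 0, 0, 0.085]]])

```text
clock: 2.3
position: [456.2, 204.3, 282.0]
tcp_rot: [0.0, 0.141, 0.99, 0.001]
contact_force: [1.6, 0.2, -0.6]
width: 85.2
grasp_force: 0.0
```

arm_command(series=[[[-0.03, -0.03, -0.005, 0, 0, 8, 0.085], [-0.06, -0.06, -0.01, 0, 0, 16, 0.085], [-0.09, -0.09, -0.02, 0, 0, 24, 0.085], [-0.12, -0.12, -0.02, 0, 0, 32, 0.085], [-0.13, -0.12, -0.02, 0, 0, 40, 0.085]]])

```text
clock: 2.8
position: [548.4, 47.9, 302.1]
tcp_rot: [0.001, 0.477, 0.879, -0.0]
contact_force: [-1.0, -1.1, -0.8]
width: 84.9
grasp_force: 0.0
```

arm_command(series=[[[0, 0, 0, 0, 0, 3.7, 0.085], [0, 0, 0, 0, 0, 3.7, 0.085]]])

```text
clock: 3.0
position: [547.1, 53.7, 301.2]
tcp_rot: [-0.0, 0.5, 0.866, -0.0]
contact_force: [-0.5, 1.0, -0.4]
width: 84.7
grasp_force: 0.0
```

```bash
cat > look.py <<'E'
from h import *
import sys
np.set_printoptions(precision=1,suppress=True)
def stand_fit(P,lo,hi):
    B=P[(P[:,2]>lo)&(P[:,2]<hi)]; return cv2.minAreaRect(B[:,:2].astype(np.float32)),len(B)
E
python3 - <<'E'
from look import *
c=cam("wrist"); p,d=ctrl.camera("wrist"); print("campos",-c[1].T@c[2])
cv2.imwrite("pics/w1.png",cv2.cvtColor(p,cv2.COLOR_RGB2BGR)); np.savez("w1.npz",p=p,d=d,R=c[1],t=c[2])
A=cloud("wrist",d,None,c); print("bench z",np.median(A[:,2][abs(A[:,2])<6]))
for q in ["stand","case","full_stand"]:
    for r in ctrl.silhouettes("wrist",q)[:1]:
        P=cloud("wrist",d,r["mask"],c); print(q,r["conf"],r["extent"],np.percentile(P,[1,50,99],axis=0))
        for lo,hi in [(5,12),(18,35),(48,56),(57,66)]: print(lo,hi,stand_fit(P,lo,hi))
for q,z in [("stand_post",63),("stand_seat",8),("stand",0),("case",12)]:
    for r in ctrl.mark_of("wrist",q)[:1]: print(q,round(r["conf"],2),np.array(r["centre"]),ray("wrist",r["centre"],z,c))
E
```

```text
campos [509.5 117.9 442.7]
bench z -0.9246737854749456
stand 0.95 [283.4, 112.1, 90.5, 89.0] [[502.9  -0.1   4.8]
 [554.   56.3   7. ]
 [608.7 110.1  54.6]]
5 12 (((556.12109375, 54.33916473388672), (99.85596466064453, 89.94313049316406), 66.0272445678711), 4052)
18 35 (((557.5289306640625, 60.91340637207031), (50.912872314453125, 37.18735885620117), 65.85970306396484), 27)
48 56 (((566.1318969726562, 61.748558044433594), (55.53727340698242, 38.01261901855469), 83.85322570800781), 115)
57 66 (((548.9791870117188, 39.24976348876953), (7.8213090896606445, 6.260417461395264), 56.23846435546875), 35)
case 0.58 [188.4, 210.1, 46.3, 56.7] [[ 425.  -182.    -1. ]
 [ 462.6 -128.2   23. ]
 [ 507.5   37.2  316.4]]
5 12 (((476.9969177246094, -121.60539245605469), (45.21589279174805, 98.88257598876953), 64.28857421875), 121)
18 35 (((466.3921203613281, -140.4840087890625), (56.286277770996094, 80.47953796386719), 29.803741455078125), 1523)
48 56 (((0.0, 0.0), (0.0, 0.0), 0.0), 0)
57 66 (((0.0, 0.0), (0.0, 0.0), 0.0), 0)
full_stand 0.66 [389.6, 5.1, 84.9, 74.3] [[541.1 204.    2.7]
 [580.4 237.2   6.8]
 [643.8 281.2   9.1]]
5 12 (((592.7914428710938, 253.81280517578125), (90.27775573730469, 82.05533599853516), 21.672937393188477), 2507)
18 35 (((0.0, 0.0), (0.0, 0.0), 0.0), 0)
48 56 (((0.0, 0.0), (0.0, 0.0), 0.0), 0)
57 66 (((596.55859375, 246.98770141601562), (4.751274108886719, 3.3613760471343994), 6.999765872955322), 13)
stand_post 0.67 [315.9 175.9] [548.2  36.2  63. ]
stand_seat 0.91 [335.1 153.7] [561.3  66.    8. ]
stand 0.57 [328.6 154.2] [554.5  59.7   0. ]
case 0.73 [214.2 239.6] [ 468.3 -139.7   12. ]
```

View pics/w1.png

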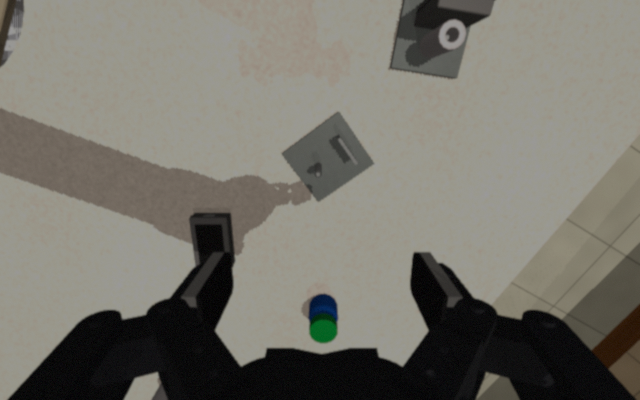

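The wrist view shows the empty stand at (328,156), with its post to the lower left of its plate, and the case at (212,235). The base fits 100 x 90 mm at (556.1,54.3) with x at 66°, and the post and seat agree with it. Next I move above the case.

```bash
python3 - <<'E'
from h import *
plan(([454,-121.5,150],pose(30,0)),([454,-121.5,150],pose(30,-20)))
E
```

```text
shift m [-0.1055 -0.1685  0.1513] turn deg [ 0.01 -0.01  0.1 ]
shift m [0. 0. 0.] turn deg [  0. -20.  -0.]
```

arm_command(series=[[[-0.02, -0.034, 0.03, 0, -4, 0, 0.085], [-0.042, -0.067, 0.06, 0, -8, 0, 0.085], [-0.063, -0.1, 0.09, 0, -12, 0, 0.085], [-0.084, -0.134, 0.12, 0, -16, 0, 0.085], [-0.1055, -0.1685, 0.151, 0, -20, 0, 0.085]]])

```text
clock: 3.9
position: [453.7, -121.7, 150.2]
tcp_rot: [0.152, 0.491, 0.853, -0.087]
contact_force: [0.4, -1.4, -0.5]
width: 85.1
grasp_force: 0.0
```

arm_command(series=[[[0, 0, 0, 0, 0, 0, 0.085], [0, 0, 0, 0, 0, 0, 0.085]]])

```text
clock: 4.1
position: [453.5, -120.9, 150.6]
tcp_rot: [0.15, 0.492, 0.853, -0.087]
contact_force: [0.6, -0.3, 0.9]
width: 85.1
grasp_force: 0.0
```

```bash
python3 - <<'E'
from look import *
s=ctrl.sense();print(s["position"],np.array(s["tcp_rot"])*1000,s["q"])
c=cam("wrist"); p,d=ctrl.camera("wrist")
cv2.imwrite("pics/w2.png",cv2.cvtColor(p,cv2.COLOR_RGB2BGR))
for r in ctrl.silhouettes("wrist","case")[:2]:
    P=cloud("wrist",d,r["mask"],c); print(r["conf"],r["extent"],np.percentile(P,[1,50,99],axis=0))
    for lo,hi in [(14,32),(20,28)]: print(lo,hi,stand_fit(P,lo,hi))
E
```

```text
[ 453.5 -120.9  150.6] [149.7 492.2 853.1 -86.7] [-0.6 -0.1  0.5  2.2  0.5  1.   0.2]
0.77 [288.8, 106.8, 69.6, 99.3] [[ 425.  -186.2    0.7]
 [ 462.7 -132.7   23. ]
 [ 504.6  -94.1   24.5]]
14 32 (((466.8784484863281, -142.20828247070312), (56.0789909362793, 86.06596374511719), 30.123247146606445), 5478)
20 28 (((466.9480285644531, -142.32823181152344), (56.0789909362793, 85.78861999511719), 30.123247146606445), 5253)
```

View pics/w2.png

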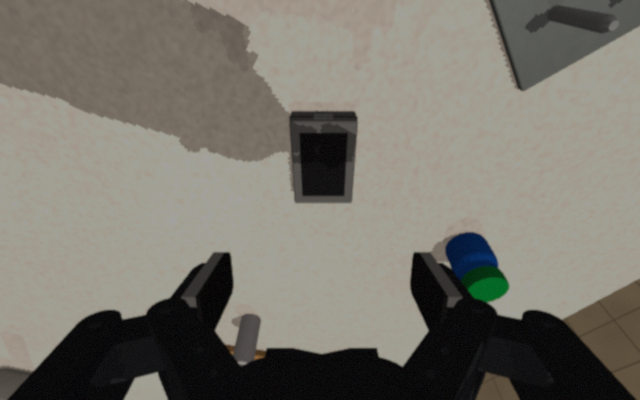

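The wrist view shows the case at (324,156) between the fingers' columns. It fits 56 x 86 mm at (466.9,-142.3), with its length at 120°, and nothing stands in the way. Next I descend and grasp it near its +L end.

arm_command(series=[[[0.016, 0.0007, 0.046, 0, 0, 0, 0.078], [0.032, 0.0007, 0.092, 0, 0, 0, 0.078], [0.041, 0.0007, 0.119, 0, 0, 0, 0.078], [0.0455, 0.0007, 0.1325, 0, 0, 0, 0.078], [0.0475, 0.0007, 0.1385, 0, 0, 0, 0.078]]])

```text
clock: 4.7
position: [457.4, -122.5, 4.0]
tcp_rot: [0.151, 0.492, 0.853, -0.087]
contact_force: [-0.2, 0.2, 0.8]
width: 78.0
grasp_force: 0.0
```

arm_command(newtons=40, series=[[[0, 0, 0, 0, 0, 0, 0.078], [0, 0, 0, 0, 0, 0, 0.065], [0, 0, 0, 0, 0, 0, 0.045], [0, 0, 0, 0, 0, 0, 0.045], [0, 0, 0, 0, 0, 0, 0.045]]])

```text
clock: 5.2
position: [457.5, -122.6, 5.8]
tcp_rot: [0.151, 0.492, 0.853, -0.086]
contact_force: [0.1, 0.8, 6.8]
width: 54.8
grasp_force: 41.6
```

arm_command(series=[[[-0.007, 0, -0.019, 0, 0, 0, 0.045], [-0.02, 0, -0.056, 0, 0, 0, 0.045], [-0.034, 0, -0.094, 0, 0, 0, 0.045], [-0.05, 0, -0.14, 0, 0, 0, 0.045], [-0.065, 0, -0.18, 0, 0, 0, 0.045]]])

```text
clock: 5.7
position: [455.8, -122.5, 198.9]
tcp_rot: [0.151, 0.492, 0.853, -0.086]
contact_force: [2.3, -0.1, -1.8]
width: 55.2
grasp_force: 43.9
```

```bash
cat >> h.py <<'E'
CT=np.array([-22.6,0,1.6])
def tcp_for(case_c,Q): return np.array(case_c)-Q.apply(CT)
E
python3 - <<'E'
from h import *
p,r=rotq(); print(p,r.apply(CT)+p, ctrl.sense()["q"], ctrl.sense()["width"])
Q=pose(-24,70)
print(tcp_for([561.4,66.2,50.5],Q))
plan((tcp_for([530,-20,150],pose(30,20)),pose(30,20)),(tcp_for([540,20,150],pose(0,50)),pose(0,50)),(tcp_for([561.4,66.2,150],Q),Q),(tcp_for([561.4,66.2,50.5],Q),Q))
E
```

```text
[ 455.82349835 -122.50874408  198.89744953] [ 466.71069428 -141.38167511  205.11045517] [-0.60983355 -0.19509219  0.50065865  2.10891873  0.46370484  1.10045277
  0.22145816] 55.21639332732001
[563.93240215  71.88786835  72.28428546]
shift m [0.0816 0.1154 0.0129] turn deg [1.600e-01 3.997e+01 2.000e-02]
shift m [ 0.0224  0.0353 -0.0016] turn deg [-17.4   29.31  24.85]
shift m [0.0274 0.0239 0.0273] turn deg [-20.89  19.71  12.06]
shift m [-0.0935  0.      0.034 ] turn deg [0. 0. 0.]
```

arm_command(series=[[[0.016, 0.023, 0.002, 0, 8, 0, 0.045], [0.032, 0.046, 0.005, 0, 16, 0, 0.045], [0.048, 0.069, 0.008, 0, 24, 0, 0.045], [0.064, 0.092, 0.01, 0, 32, 0, 0.045], [0.081, 0.115, 0.013, 0, 40, 0, 0.045]]])

```text
clock: 6.2
position: [521.6, -1.3, 157.4]
tcp_rot: [-0.151, 0.491, 0.853, 0.09]
contact_force: [-0.3, -0.1, -1.0]
width: 54.8
grasp_force: 43.9
```

arm_command(series=[[[0.004, 0.007, 0, -3.5, 5.9, 5, 0.045], [0.009, 0.014, 0, -7, 11.7, 9.9, 0.045], [0.013, 0.021, 0, -10.4, 17.6, 14.9, 0.045], [0.018, 0.028, 0, -13.9, 23.4, 19.9, 0.045], [0.022, 0.035, -0.002, -17.4, 29.3, 24.9, 0.045]]])

```text
clock: 6.7
position: [540.7, 31.8, 166.4]
tcp_rot: [-0.299, 0.642, 0.639, 0.301]
contact_force: [-0.6, 0.1, -2.0]
width: 55.3
grasp_force: 43.9
```

```bash
python3 - <<'E'
from h import *
s=ctrl.sense();print(s["position"],s["q"],s["width"],s["contact_force"])
Q=pose(-24,70)
plan((tcp_for([561.4,66.2,150],Q),Q),(tcp_for([561.4,66.2,50.5],Q),Q))
E
```

```text
[540.73921033  31.8030361  166.37575668] [-0.18552098  0.49310764  0.64212982  1.78655729 -1.03946835  1.56950191
  0.81313452] 55.347599468979226 [-0.5652369   0.13198627 -1.95621719]
shift m [0.0299 0.023  0.0274] turn deg [-20.71  19.5   11.92]
shift m [-0.0935  0.      0.034 ] turn deg [0. 0. 0.]
```

arm_command(series=[[[0.006, 0.005, 0.005, -4.1, 3.9, 2.4, 0.045], [0.012, 0.009, 0.011, -8.3, 7.8, 4.8, 0.045], [0.018, 0.014, 0.016, -12.4, 11.7, 7.2, 0.045], [0.024, 0.018, 0.022, -16.6, 15.6, 9.5, 0.045], [0.03, 0.023, 0.027, -20.7, 19.5, 11.9, 0.045]]])

```text
clock: 7.2
position: [556.8, 62.3, 161.2]
tcp_rot: [-0.316, 0.683, 0.492, 0.439]
contact_force: [-0.3, -0.0, -2.8]
width: 54.9
grasp_force: 44.2
```

arm_command(series=[[[0, 0, 0, 0, 0, 0, 0.045], [0, 0, 0, 0, 0, 0, 0.045]]])

```text
clock: 7.4
position: [557.2, 60.5, 161.2]
tcp_rot: [-0.316, 0.683, 0.491, 0.439]
contact_force: [0.3, 0.6, -1.2]
width: 55.2
grasp_force: 44.1
```

```bash
cat > held.py <<'E'
from look import *
s=ctrl.sense();print(s["position"],np.round(s["q"],2),s["width"],s["contact_force"])
Q=pose(-24,70)
p,r=rotq(); print("rot err",(r.inv()*Q).as_rotvec(degrees=True),"case pred",p+r.apply(CT))
plan((tcp_for([561.4,66.2,150],Q),Q),(tcp_for([561.4,66.2,50.5],Q),Q))
for n in ["wrist","scene","top"]:
    c=cam(n); im,d=ctrl.camera(n)
    cv2.imwrite(f"pics/held_{n}.png",cv2.cvtColor(im,cv2.COLOR_RGB2BGR))
    P=cloud(n,d,None,c); L=(P-p)@r.as_matrix()
    # tool-frame: points of the case, between the pads
    k=(abs(L[:,1])<26)&(L[:,0]<-12)&(L[:,0]>-75)&(abs(L[:,2])<25)
    B=P[k]; print(n,len(B)); 
    if len(B)>30: print(np.percentile(B,[2,50,98],axis=0), "tool",np.percentile(L[k],[2,50,98],axis=0))
E
python3 held.py; cp pics/held_scene.png pics/b.png
```

```text
[557.2  60.5 161.2] [ 0.3  0.4  0.1  2.  -1.3  1.3  0.8] 55.232533813840874 [ 0.3  0.6 -1.2]
rot err [-5.   4.6  2.1] case pred [554.7  53.  140. ]
shift m [0. 0. 0.] turn deg [-5.   4.6  2.1]
shift m [-0.1  0.   0. ] turn deg [0. 0. 0.]
wrist 5687
[[526.5  30.8 102.9]
 [550.   39.  134. ]
 [573.8  48.  156.6]] tool [[-63.2 -25.  -16.9]
 [-34.1  -0.1  -9. ]
 [-12.8  24.9   1.9]]
scene 256
[[534.7  35.4 101.9]
 [563.7  60.2 124.5]
 [581.1  70.4 146. ]] tool [[-55.1 -24.5  -1.9]
 [-33.3   6.4  15.4]
 [-13.2  25.8  24.5]]
top 110
[[526.8  32.7 103.8]
 [548.7  40.8 132.9]
 [571.6  49.2 156.1]] tool [[-61.6 -24.6 -15.6]
 [-34.7  -1.8  -7.7]
 [-12.8  22.1   3. ]]
```

View pics/held_wrist.png

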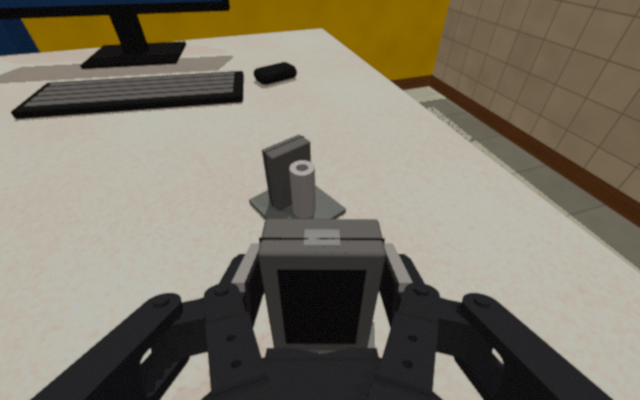

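The wrist view shows the case held centrally, from (262,225) to (385,350), with the full stand beyond at (297,185). Joint 5 has reached its limit, so the orientation is several degrees off. I'll check whether it can be reached nearer the seat.

```bash
sed -i 's/^CT=.*/CT=np.array([-22.6,0,0.6])/; s/print("shift m",/np.set_printoptions(precision=4,suppress=True);print("shift m",/' h.py; cat > st.py <<'E'
from h import *
def st():
    s=ctrl.sense(); p,r=rotq(); np.set_printoptions(precision=3,suppress=True)
    M=r*R.from_euler('y',20,degrees=True)  # case frame: x=length (up when placed), -z = old top face
    X=M.as_matrix(); Ls,W,D=X[:,0],X[:,1],X[:,2]
    h=np.radians(66); xs=np.array([np.cos(h),np.sin(h),0]); ys=np.array([-xs[1],xs[0],0])
    print("q",s["q"],"F",s["contact_force"],"w",s["width"],"t",s["clock"])
    print("case c",p+r.apply(CT),"lean toward xs,ys deg",np.degrees([Ls@xs,Ls@ys]),"yaw err",np.degrees(np.arctan2(D@ys,D@xs)),"Lz",Ls[2])
if __name__=="__main__":
    st()
    for t in (70,): plan((tcp_for([561.4,66.2,120],pose(-24,70)),pose(-24,70)))
E
python3 st.py
```

```text
q [ 0.271  0.425  0.129  1.988 -1.266  1.335  0.819] F [-0.37   0.277 -1.15 ] w 54.8951743628626 t 7.55
case c [554.492  53.567 139.971] lean toward xs,ys deg [4.628 0.455] yaw err 5.604940938046824 Lz 0.9967001019863886
shift m [-0.0124  0.0033  0.0193] turn deg [-5.19  4.65  2.13]
```

arm_command(series=[[[-0.004, 0.001, 0.006, -2.5, 2.3, 1, 0.045], [-0.0124, 0.0033, 0.0193, -5.2, 4.65, 2.1, 0.045], [-0.0124, 0.0033, 0.0193, -5.2, 4.65, 2.1, 0.045], [-0.0124, 0.0033, 0.0193, -5.2, 4.65, 2.1, 0.045]]])

```text
clock: 7.95
position: [563.5, 72.4, 140.8]
tcp_rot: [-0.313, 0.687, 0.444, 0.482]
contact_force: [-0.5, -0.3, -1.2]
width: 54.7
grasp_force: 44.2
```

```bash
python3 st.py
```

```text
q [ 0.745  0.506 -0.408  2.043 -1.261  1.121  0.865] F [-0.481 -0.271 -1.246] w 54.73923078448551 t 7.95
case c [560.491  65.994 119.303] lean toward xs,ys deg [-0.193 -0.172] yaw err -0.16408869488638136 Lz 0.9999897910679119
shift m [0.0008 0.0007 0.0004] turn deg [ 0.09 -0.19 -0.22]
```

The elbow moved and the pose is now exact (lean and yaw below 0.2°). Next I lower the case to just above the seat.

arm_command(series=[[[-0.01, 0.0007, 0.004, 0, 0, 0, 0.045], [-0.024, 0.0007, 0.009, 0, 0, 0, 0.045], [-0.038, 0.0007, 0.014, 0, 0, 0, 0.045], [-0.051, 0.0007, 0.019, 0, 0, 0, 0.045], [-0.059, 0.0007, 0.0217, 0, 0, 0, 0.045]]])

```text
clock: 8.45
position: [564.3, 73.2, 75.9]
tcp_rot: [-0.313, 0.687, 0.446, 0.48]
contact_force: [-0.4, -0.1, -1.2]
width: 55.2
grasp_force: 44.2
```

```bash
sed -i 's/66.2,120\]/66.2,50.5]/' st.py; python3 st.py; python3 - <<'E'
from h import *
p,d=ctrl.camera("scene"); cv2.imwrite("pics/s3.png",cv2.resize(cv2.cvtColor(p[150:330,280:480],cv2.COLOR_RGB2BGR),(600,540),interpolation=cv2.INTER_CUBIC))
E
```

```text
q [ 0.74   0.647 -0.404  2.028 -1.261  1.06   0.981] F [-0.435 -0.142 -1.213] w 55.17791120096057 t 8.45
case c [561.324  66.664  54.469] lean toward xs,ys deg [ 0.117 -0.114] yaw err 0.08405688179760136 Lz 0.9999959651640191
shift m [-0.0039  0.0002  0.0009] turn deg [-0.12  0.12 -0.08]
```

View pics/s3.png

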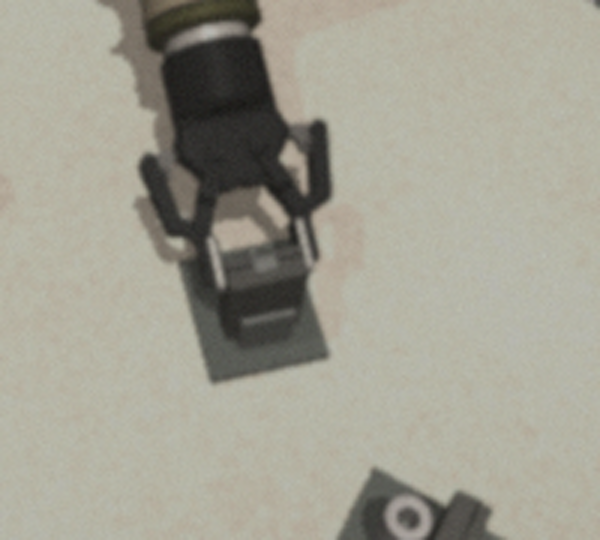

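The scene crop shows the case at (262,290) upright just before the back plate (268,320), with the fingers straddling it. Next I set it down.

arm_command(series=[[[-0.002, 0, 0.0007, 0, 0, 0, 0.045], [-0.0035, 0, 0.0012, 0, 0, 0, 0.045], [-0.0042, 0, 0.0014, 0, 0, 0, 0.045]]])

```text
clock: 8.8
position: [564.7, 72.6, 74.1]
tcp_rot: [-0.312, 0.687, 0.446, 0.481]
contact_force: [0.7, 0.7, -1.3]
width: 54.9
grasp_force: 44.2
```

```bash
python3 st.py
```

```text
q [ 0.748  0.655 -0.411  2.028 -1.261  1.056  0.988] F [ 0.723  0.685 -1.285] w 54.86480478750033 t 8.8
case c [561.788  66.046  52.601] lean toward xs,ys deg [-0.057 -0.02 ] yaw err -0.06154785473866902 Lz 0.9999994406470926
shift m [-0.002  -0.0004  0.0007] turn deg [ 0.05 -0.06 -0.04]
```

arm_command(series=[[[-0.001, -0.0003, 0.0004, 0, 0, 0, 0.045], [-0.002, -0.0003, 0.0008, 0, 0, 0, 0.045], [-0.002, -0.0003, 0.0008, 0, 0, 0, 0.045]]])

```text
clock: 9.1
position: [564.3, 72.6, 71.8]
tcp_rot: [-0.313, 0.687, 0.445, 0.482]
contact_force: [0.7, 0.4, -1.8]
width: 55.1
grasp_force: 44.2
```

```bash
python3 st.py
```

```text
q [ 0.75   0.66  -0.412  2.028 -1.261  1.053  0.992] F [ 0.676  0.443 -1.787] w 55.089884330503835 t 9.1
case c [561.39   66.085  50.31 ] lean toward xs,ys deg [-0.087 -0.057] yaw err -0.10595645925048218 Lz 0.9999983557492502
shift m [ 0.0002 -0.0001  0.0001] turn deg [ 0.08 -0.09 -0.09]
```

arm_command(series=[[[-0.0005, 0, 0.0002, 0, 0, 0, 0.045], [-0.001, 0, 0.0003, 0, 0, 0, 0.045], [-0.001, 0, 0.0003, 0, 0, 0, 0.045]]])

```text
clock: 9.4
position: [564.4, 72.9, 71.6]
tcp_rot: [-0.313, 0.687, 0.445, 0.482]
contact_force: [-3.2, -1.9, 6.3]
width: 55.2
grasp_force: 44.9
```

arm_command(series=[[[-0.0005, 0, 0.0002, 0, 0, 0, 0.045], [-0.001, 0, 0.0003, 0, 0, 0, 0.045], [-0.001, 0, 0.0003, 0, 0, 0, 0.045]]])

```text
clock: 9.7
position: [564.5, 73.0, 71.6]
tcp_rot: [-0.313, 0.686, 0.445, 0.483]
contact_force: [-6.2, -4.4, 13.4]
width: 55.0
grasp_force: 45.5
```

Contact is made. I ease off, open, and retreat along the tool.

arm_command(series=[[[0.001, 0, -0.0003, 0, 0, 0, 0.045], [0.001, 0, -0.0003, 0, 0, 0, 0.06], [0.001, 0, -0.0003, 0, 0, 0, 0.07], [0.001, 0, -0.0003, 0, 0, 0, 0.078], [0.001, 0, -0.0003, 0, 0, 0, 0.078]]])

```text
clock: 10.2
position: [564.2, 72.7, 70.5]
tcp_rot: [-0.313, 0.687, 0.445, 0.481]
contact_force: [-0.1, -0.8, -0.2]
width: 77.9
grasp_force: 0.0
```

```bash
cat > chk.py <<'E'
from look import *
s=ctrl.sense();print(s["position"],s["width"],s["contact_force"],s["clock"])
p,r=rotq(); c=cam("wrist"); im,d=ctrl.camera("wrist")
cv2.imwrite("pics/chk.png",cv2.cvtColor(im,cv2.COLOR_RGB2BGR))
P=cloud("wrist",d,None,c); h=np.radians(66); xs=np.array([np.cos(h),np.sin(h)]); ys=np.array([-xs[1],xs[0]])
S=np.c_[(P[:,:2]-[556.1,54.3])@xs,(P[:,:2]-[556.1,54.3])@ys,P[:,2]]
k=(S[:,0]>-12)&(S[:,0]<40)&(abs(S[:,1])<32)&(S[:,2]>56)&(S[:,2]<105)
B=S[k]; print(len(B),np.percentile(B,[2,50,98],axis=0)); T=B[B[:,2]>88]
print("top",len(T),cv2.minAreaRect(T[:,:2].astype(np.float32)) if len(T) else 0)
F=B[(B[:,2]<86)&(B[:,0]<12)]
if len(F)>30:
    A=np.c_[F[:,1:],np.ones(len(F))]; q=np.linalg.lstsq(A,F[:,0],rcond=None)[0]; print("front face xs = ",q[0],"*ys +",q[1],"*z +",q[2], "at z50",q[1]*50+q[2])
E
python3 chk.py
```

```text
[564.2  72.7  70.5] 77.91691635499959 [-0.1 -0.8 -0.2] 10.2
10252 [[ -1.  -26.5  57.6]
 [  0.4  -0.1  87.5]
 [ 21.5  26.2  92.4]]
top 5020 ((11.549964904785156, -0.04362297058105469), (25.2662296295166, 56.66480255126953), 0.9225664734840393)
front face xs =  -0.011712769724215115 *ys + 0.007769497015672115 *z + -0.6968333464290458 at z50 -0.3083584956454401
```

View pics/chk.png

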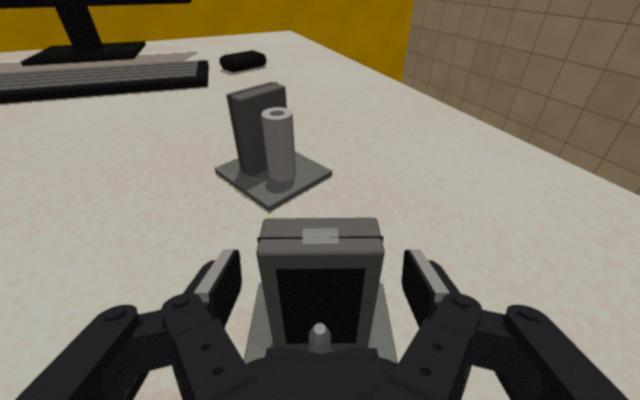

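The wrist view shows the case upright at (320,290), with the post before it at (320,328) and the full stand untouched at (270,145). The measured top centre is at xs 11.5, ys 0, with a yaw of 1°, which is inside the slack. Next I retreat.

arm_command(series=[[[0, 0, -0.02, 0, 0, 0, 0.078], [0, 0, -0.05, 0, 0, 0, 0.078], [0, 0, -0.08, 0, 0, 0, 0.078], [0, 0, -0.11, 0, 0, 0, 0.078], [0, 0, -0.15, 0, 0, 0, 0.078]]])

```text
clock: 10.75
position: [506.0, -55.8, 122.2]
tcp_rot: [-0.314, 0.687, 0.445, 0.481]
contact_force: [0.8, 0.4, -0.2]
width: 78.0
grasp_force: 0.0
```

```bash
python3 chk.py; python3 - <<'E'
from h import *
print(ctrl.sense()["q"])
plan(([510,-190,260],pose(-24,30)),([485,-440,250],pose(-24,0)))
E
```

```text
[506.  -55.8 122.2] 77.95395200774783 [ 0.8  0.4 -0.2] 10.75
2628 [[ -1.4 -26.5  57.2]
 [  0.1   0.1  81.6]
 [ 20.3  26.8  91.9]]
top 963 ((10.050503730773926, 0.25694847106933594), (56.29139709472656, 24.201251983642578), 89.85845184326172)
front face xs =  -0.011598847097821998 *ys + 0.005713102684458692 *z + -0.6719082238386683 at z50 -0.38625308961573374
[ 0.91969762  0.56231788 -0.27905168  1.97179211 -1.06543776  1.3229924
  0.90886473]
shift m [ 0.0897  0.0565 -0.1534] turn deg [  0.36 -39.89  -0.26]
shift m [-0.2116  0.0788 -0.1106] turn deg [  0. -30.   0.]
```

arm_command(series=[[[0.018, 0.011, -0.031, 0, -8, 0, 0.07], [0.036, 0.023, -0.061, 0, -16, 0, 0.07], [0.054, 0.034, -0.092, 0, -24, 0, 0.07], [0.072, 0.045, -0.123, 0, -32, 0, 0.07], [0.09, 0.0565, -0.153, 0.4, -39.9, -0.3, 0.07]]])

```text
clock: 11.3
position: [512.2, -184.1, 260.7]
tcp_rot: [-0.14, 0.809, 0.528, 0.216]
contact_force: [-0.1, 0.6, -0.4]
width: 70.1
grasp_force: 0.0
```

arm_command(series=[[[-0.042, 0.016, -0.022, 0, -6, 0, 0.07], [-0.085, 0.032, -0.044, 0, -12, 0, 0.07], [-0.127, 0.047, -0.066, 0, -18, 0, 0.07], [-0.17, 0.063, -0.088, 0, -24, 0, 0.07], [-0.2116, 0.079, -0.1106, 0, -30, 0, 0.07]]])

```text
clock: 11.8
position: [489.2, -433.0, 247.7]
tcp_rot: [-0.0, 0.837, 0.548, -0.001]
contact_force: [0.1, 0.5, -0.2]
width: 69.9
grasp_force: 0.0
```

arm_command(series=[[[0, 0, 0, 0, 0, 0, 0.07], [0, 0, 0, 0, 0, 0, 0.07]]])

```text
clock: 12.0
position: [489.5, -430.7, 246.8]
tcp_rot: [-0.002, 0.837, 0.548, 0.001]
contact_force: [0.0, 0.2, -0.0]
width: 69.8
grasp_force: 0.0
```

```bash
cat > slv.py <<'E'
from look import *
s=ctrl.sense();print(s["position"],s["q"],s["clock"])
p,r=rotq(); print("rot err",(r.inv()*pose(-24)).as_rotvec(degrees=True))
c=cam("wrist"); im,d=ctrl.camera("wrist")
cv2.imwrite("pics/slv.png",cv2.cvtColor(im,cv2.COLOR_RGB2BGR))
for q in ["sleeve"]:
    for x in ctrl.silhouettes("wrist",q)[:2]:
        P=cloud("wrist",d,x["mask"],c); T=P[(P[:,2]>64)&(P[:,2]<76)]
        print(x["conf"],x["extent"],len(T),np.percentile(P,[2,50,98],axis=0))
        if len(T)>10: print(cv2.minEnclosingCircle(T[:,:2].astype(np.float32)),cv2.minAreaRect(T[:,:2].astype(np.float32)))
for x in ctrl.mark_of("wrist","sleeve_mid")[:1]: print(x["conf"],ray("wrist",x["centre"],35,c))
E
python3 slv.py
```

```text
[ 489.5 -430.7  246.8] [ 0.7  0.4 -0.   1.4  0.   1.4  0.2] 12.0
rot err [-0.1 -0.3  0.4]
0.75 [330.9, 152.0, 30.0, 37.8] 463 [[ 502.  -453.4    7.2]
 [ 514.8 -436.6   67.9]
 [ 527.6 -426.8   70.1]]
((514.6333618164062, -441.49188232421875), 15.052826881408691) ((514.593017578125, -440.9538269042969), (28.088058471679688, 28.484806060791016), 2.4405102729797363)
0.92 [ 509.7 -439.    35. ]
```

View pics/slv.png

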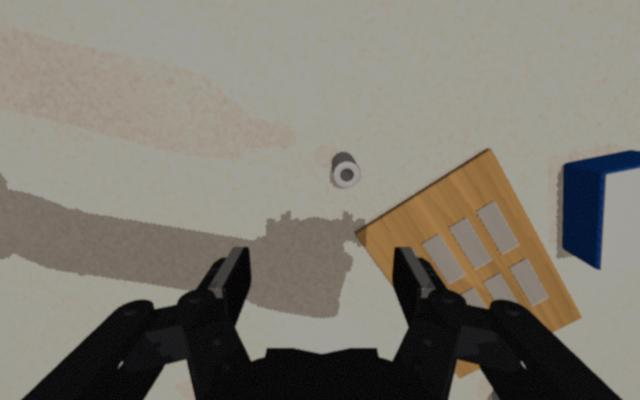

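The wrist view shows the loose sleeve upright at (346,174), with its bore visible. Its rim fits a 15 mm radius at (514.6,-441.3). Next I descend and grip it.

arm_command(series=[[[0.0005, 0.014, 0.045, 0, 0, 0.2, 0.07], [0.0006, 0.027, 0.09, 0, 0, 0.4, 0.07], [0.0006, 0.0272, 0.13, 0, 0, 0.4, 0.07], [0.0006, 0.0272, 0.13, 0, 0, 0.4, 0.07], [0.0006, 0.0272, 0.13, 0, 0, 0.4, 0.07]]])

```text
clock: 12.65
position: [514.5, -440.8, 118.6]
tcp_rot: [-0.002, 0.839, 0.545, 0.001]
contact_force: [0.9, 0.3, 1.6]
width: 70.0
grasp_force: 0.0
```

arm_command(series=[[[0, 0, 0.03, 0, 0, 0, 0.06], [0, 0, 0.06, 0, 0, 0, 0.06], [0, 0, 0.08, 0, 0, 0, 0.06], [0, 0, 0.0865, 0, 0, 0, 0.06], [0, 0, 0.0865, 0, 0, 0, 0.06]]])

```text
clock: 13.15
position: [515.2, -441.3, 33.0]
tcp_rot: [-0.001, 0.839, 0.545, 0.001]
contact_force: [0.3, -0.5, -0.2]
width: 60.6
grasp_force: 0.0
```

```bash
python3 slv.py
```

```text
[ 515.2 -441.3   33. ] [ 0.7  0.6 -0.   1.5  0.   1.   0.2] 13.15
rot err [ 0.  -0.2 -0. ]
0.92 [282.7, 206.0, 72.0, 118.6] 3289 [[ 503.  -452.6    6.9]
 [ 517.2 -433.9   64.1]
 [ 529.3 -426.4   69.8]]
((515.267333984375, -440.9696350097656), 15.287899017333984) ((515.126220703125, -440.5123596191406), (29.955204010009766, 29.058137893676758), 52.81842041015625)
0.63 [ 514.5 -439.7   35. ]
```

arm_command(newtons=50, series=[[[0, 0, 0.002, 0, 0, 0, 0.045], [0, 0, 0.002, 0, 0, 0, 0.034], [0, 0, 0.002, 0, 0, 0, 0.02], [0, 0, 0.002, 0, 0, 0, 0.02], [0, 0, 0.002, 0, 0, 0, 0.02]]])

```text
clock: 13.8
position: [514.7, -441.0, 29.7]
tcp_rot: [-0.001, 0.839, 0.545, 0.001]
contact_force: [-0.2, 0.8, 6.0]
width: 29.2
grasp_force: 49.3
```

arm_command(series=[[[0, 0, -0.02, 0, 0, 0, 0.02], [0, 0, -0.05, 0, 0, 0, 0.02], [0, 0, -0.09, 0, 0, 0, 0.02], [0, 0, -0.13, 0, 0, 0, 0.02], [0, 0, -0.17, 0, 0, 0, 0.02]]])

```text
clock: 14.3
position: [514.2, -441.1, 200.3]
tcp_rot: [-0.002, 0.839, 0.545, 0.001]
contact_force: [0.1, 0.2, -0.5]
width: 29.5
grasp_force: 49.4
```

```bash
cat > inh.py <<'E'
from look import *
s=ctrl.sense();print(s["position"],s["q"],s["width"],s["contact_force"],s["clock"])
p,r=rotq(); c=cam("wrist"); im,d=ctrl.camera("wrist")
cv2.imwrite("pics/inh.png",cv2.cvtColor(im,cv2.COLOR_RGB2BGR))
P=cloud("wrist",d,None,c); L=(P-p)@r.as_matrix()
m=ctrl.silhouettes("wrist","sleeve"); 
if m:
    P=cloud("wrist",d,m[0]["mask"],c); L=(P-p)@r.as_matrix()
    print(m[0]["conf"],m[0]["extent"],np.percentile(L,[2,50,98],axis=0))
    zt=np.percentile(L[:,2],3); T=L[abs(L[:,2]-zt)<3]
    print("rim tool z",zt,cv2.minEnclosingCircle(T[:,:2].astype(np.float32)),cv2.minAreaRect(T[:,:2].astype(np.float32)))
np.set_printoptions(precision=4,suppress=True)
plan(([535,-180,220],pose(-24)),([549,38.9,220],pose(-24)))
E
python3 inh.py
```

```text
[ 514.2 -441.1  200.3] [ 0.7  0.5 -0.   1.3  0.   1.3  0.2] 29.454574436633216 [ 0.1  0.2 -0.5] 14.3
0.57 [285.4, 210.3, 74.8, 121.5] [[-11.7 -12.3 -40.1]
 [  8.5   0.9 -34. ]
 [ 14.7  14.3  24.5]]
rim tool z -39.949226288869376 ((0.16617165505886078, 0.7915835380554199), 15.21118450164795) ((0.2925100326538086, 1.2804412841796875), (29.33473777770996, 29.710294723510742), 60.22248077392578)
shift m [ 0.2479 -0.09   -0.0147] turn deg [ 0.45 -0.05 -0.01]
shift m [ 0.2057 -0.0762  0.    ] turn deg [0. 0. 0.]
```

arm_command(series=[[[0.037, -0.016, 0, 0.4, 0, 0, 0.02], [0.075, -0.033, 0, 0.4, 0, 0, 0.02], [0.112, -0.049, 0, 0.4, 0, 0, 0.02], [0.149, -0.065, 0, 0.4, 0, 0, 0.02], [0.186, -0.082, 0, 0.4, 0, 0, 0.02]]])

```text
clock: 14.9
position: [514.8, -236.4, 199.2]
tcp_rot: [-0.005, 0.839, 0.545, -0.001]
contact_force: [0.7, 0.7, -0.6]
width: 29.3
grasp_force: 49.5
```

arm_command(series=[[[0.037, -0.016, 0, 0, 0, 0, 0.02], [0.075, -0.033, 0.01, 0, 0, 0, 0.02], [0.112, -0.049, 0.02, 0, 0, 0, 0.02], [0.149, -0.065, 0.03, 0, 0, 0, 0.02], [0.186, -0.082, 0.03, 0, 0, 0, 0.02]]])

```text
clock: 15.4
position: [514.5, -33.1, 169.3]
tcp_rot: [-0.005, 0.839, 0.545, -0.002]
contact_force: [-0.1, 0.5, -0.9]
width: 29.1
grasp_force: 49.5
```

arm_command(series=[[[0, 0, 0, 0, 0, 0, 0.02], [0, 0, 0, 0, 0, 0, 0.02], [0, 0, 0, 0, 0, 0, 0.02]]])

```text
clock: 15.7
position: [515.6, -35.9, 170.8]
tcp_rot: [-0.004, 0.839, 0.544, -0.001]
contact_force: [-0.6, 0.0, -0.4]
width: 29.3
grasp_force: 49.5
```

```bash
cat > post.py <<'E'
from look import *
s=ctrl.sense();print(s["position"],s["q"],s["width"],s["contact_force"],s["clock"])
p,r=rotq(); print("rot err",(r.inv()*pose(-24)).as_rotvec(degrees=True))
c=cam("wrist"); im,d=ctrl.camera("wrist")
cv2.imwrite("pics/post.png",cv2.cvtColor(im,cv2.COLOR_RGB2BGR))
P=cloud("wrist",d,None,c)
h=np.radians(66); xs=np.array([np.cos(h),np.sin(h)]); ys=np.array([-xs[1],xs[0]])
S=np.c_[(P[:,:2]-[556.1,54.3])@xs,(P[:,:2]-[556.1,54.3])@ys,P[:,2]]
k=(S[:,0]>-30)&(S[:,0]<-6)&(abs(S[:,1])<12)&(S[:,2]>20)&(S[:,2]<70)
B=S[k]; print("post pts",len(B)); 
for lo,hi in [(25,35),(35,45),(45,54),(58,66)]:
    T=B[(B[:,2]>lo)&(B[:,2]<hi)]
    if len(T)>8: print(lo,"xs",np.percentile(T[:,0],[3,50,97]),"ys",np.percentile(T[:,1],[3,50,97]))
k=(S[:,0]>-6)&(S[:,0]<40)&(abs(S[:,1])<34)&(S[:,2]>85)&(S[:,2]<105); T=S[k]
print("case top",len(T),cv2.minAreaRect(T[:,:2].astype(np.float32)) if len(T) else 0)
k=(S[:,2]>4)&(S[:,2]<12)&(abs(S[:,0])<60)&(abs(S[:,1])<60); T=S[k]
print("base",len(T),np.percentile(T,[1,99],axis=0),cv2.minAreaRect(T[:,:2].astype(np.float32)))
for x in ctrl.mark_of("wrist","stand_post")[:1]:
    w=ray("wrist",x["centre"],63,c); print(x["conf"],x["centre"],w,(w[:2]-[556.1,54.3])@np.c_[xs,ys])
m=ctrl.silhouettes("wrist","sleeve")
for x in m[:2]:
    Q=cloud("wrist",d,x["mask"],c); L=(Q-p)@r.as_matrix(); T=L[abs(L[:,2]+40)<3]
    if len(T)>20: print("sleeve rim tool",cv2.minEnclosingCircle(T[:,:2].astype(np.float32)))
E
python3 post.py
```

```text
[515.6 -35.9 170.8] [ 0.3  0.2 -0.3  1.8  0.   1.2 -0.5] 29.282957101969117 [-0.6  0.  -0.4] 15.7
rot err [-0.5 -0.2 -0.1]
post pts 128
58 xs [-20.3 -17.4 -13.7] ys [-3.2  0.7  3.8]
case top 3500 ((11.772788047790527, -0.000194549560546875), (24.24889373779297, 56.23942947387695), 0.7750644683837891)
base 6933 [[-49.9 -44.1   5.1]
 [ 48.8  44.5   8.8]] ((-0.3543853759765625, 0.22035598754882812), (90.2359390258789, 99.79507446289062), 89.89945220947266)
0.77 [321.6, 92.0] [548.8  38.4  63. ] [-17.5   0.2]
sleeve rim tool ((0.19987496733665466, 1.4510267972946167), 15.319348335266113)
```

View pics/post.png

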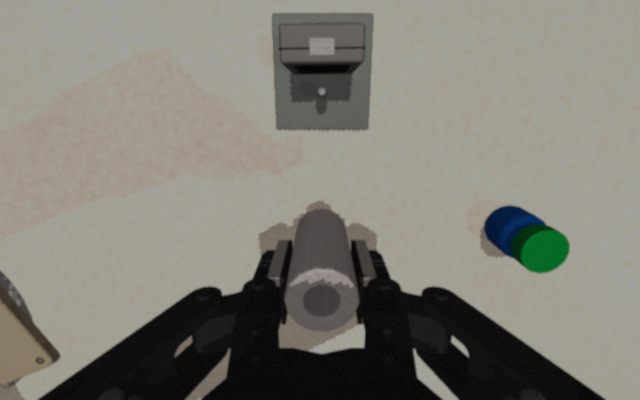

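The wrist view shows the case in its stand at (322,48), the post at (321,92) and the sleeve held upright at (320,295). The post is at xs -17.3, ys 0.3, and the case front leaves about 2 mm for the sleeve. Next I move over the post.

arm_command(series=[[[0.025, 0, 0.01, -0.2, 0, 0, 0.02], [0.05, 0, 0.02, -0.4, 0, 0, 0.02], [0.07, -0.0003, 0.03, -0.4, 0, 0, 0.02], [0.0795, -0.0003, 0.035, -0.4, 0, 0, 0.02], [0.0813, -0.0003, 0.038, -0.4, 0, 0, 0.02]]])

```text
clock: 16.35
position: [548.3, 40.4, 132.8]
tcp_rot: [-0.002, 0.838, 0.545, 0.001]
contact_force: [-0.1, 0.1, -0.6]
width: 29.6
grasp_force: 49.5
```

arm_command(series=[[[0, 0, 0, 0, 0, 0, 0.02], [0, 0, 0, 0, 0, 0, 0.02], [0, 0, 0, 0, 0, 0, 0.02]]])

```text
clock: 16.65
position: [548.4, 38.9, 133.8]
tcp_rot: [-0.001, 0.839, 0.544, 0.001]
contact_force: [-0.6, -0.5, -0.4]
width: 29.5
grasp_force: 49.5
```

```bash
cat > ov.py <<'E'
from look import *
h=np.radians(66); xs=np.array([np.cos(h),np.sin(h)]); ys=np.array([-xs[1],xs[0]])
a=[]
for i in range(4):
    im,d=ctrl.camera("scene"); s=ctrl.sense(); a.append(s["position"]); e=(rotq()[1].inv()*pose(-24)).as_rotvec(degrees=True)
a=np.array(a); print(a); m=a.mean(0); print("TCP stand frame",(m[:2]-[556.1,54.3])@np.c_[xs,ys],m[2],"rot err",e,s["clock"],s["contact_force"],s["width"])
cv2.imwrite("pics/ov.png",cv2.resize(cv2.cvtColor(im[150:330,280:480],cv2.COLOR_RGB2BGR),(600,540),interpolation=cv2.INTER_CUBIC))
E
python3 ov.py
```

```text
[[548.4  39.1 133.8]
 [548.4  39.3 133.7]
 [548.4  39.5 133.7]
 [548.3  39.6 133.6]]
TCP stand frame [-16.8   1. ] 133.69971946633632 rot err [-0.1 -0.2 -0. ] 16.85 [ 0.1 -0.2 -0.6] 29.691538670347654
```

arm_command(series=[[[-0.0006, 0.0003, 0.01, 0, 0, 0, 0.02], [-0.0006, 0.0003, 0.02, 0, 0, 0, 0.02], [-0.0006, 0.0003, 0.029, 0, 0, 0, 0.02], [-0.0006, 0.0003, 0.034, 0, 0, 0, 0.02], [-0.0006, 0.0003, 0.034, 0, 0, 0, 0.02]]])

```text
clock: 17.35
position: [547.6, 39.4, 98.1]
tcp_rot: [-0.002, 0.839, 0.545, 0.0]
contact_force: [0.4, 0.0, -0.8]
width: 29.3
grasp_force: 49.5
```

```bash
python3 ov.py
```

```text
[[548.1  39.5  98.8]
 [548.3  39.5  99.3]
 [548.5  39.6  99.6]
 [548.6  39.5  99.7]]
TCP stand frame [-16.6   1. ] 99.363894203765 rot err [-0.1 -0.2  0. ] 17.55 [-0.2  0.3 -1. ] 29.674645705003673
```

View pics/ov.png

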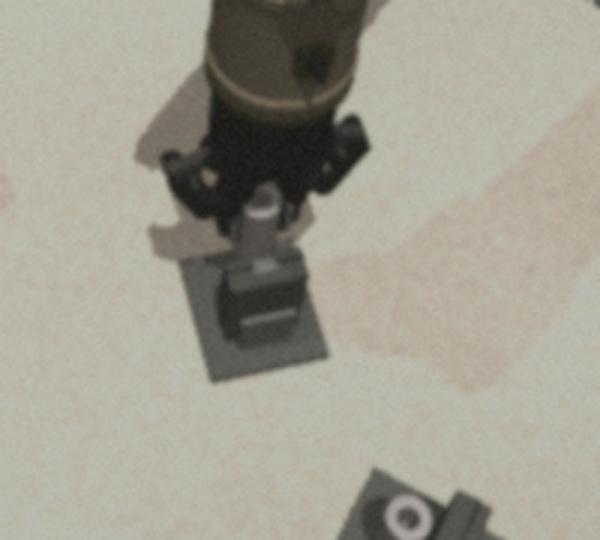

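The scene crop shows the sleeve (262,215) over the post, in front of the standing case (265,290). I lower it gently.

arm_command(series=[[[-0.0006, 0.0003, 0, 0, 0, 0, 0.02], [-0.0007, 0.0003, 0.003, 0, 0, 0, 0.02], [-0.0007, 0.0003, 0.006, 0, 0, 0, 0.02], [-0.0007, 0.0003, 0.009, 0, 0, 0, 0.02], [-0.0007, 0.0003, 0.012, 0, 0, 0, 0.02]]])

```text
clock: 18.05
position: [548.2, 38.7, 86.9]
tcp_rot: [-0.002, 0.839, 0.545, 0.001]
contact_force: [-0.3, 0.5, -0.6]
width: 29.2
grasp_force: 49.5
```

```bash
python3 ov.py
```

```text
[[547.9  38.7  86.5]
 [547.9  38.7  86.7]
 [548.1  38.7  87. ]
 [548.2  38.7  87.2]]
TCP stand frame [-17.5   1. ] 86.8511384718264 rot err [-0.1 -0.2  0. ] 18.25 [0.4 0.2 0.1] 29.335682124992186
```

arm_command(series=[[[0, 0, 0.004, 0, 0, 0, 0.02], [0, 0, 0.008, 0, 0, 0, 0.02], [0, 0, 0.012, 0, 0, 0, 0.02], [0, 0, 0.016, 0, 0, 0, 0.02], [0, 0, 0.02, 0, 0, 0, 0.02]]])

```text
clock: 18.75
position: [548.2, 38.8, 66.9]
tcp_rot: [-0.002, 0.839, 0.545, 0.001]
contact_force: [0.5, 0.2, -0.3]
width: 29.3
grasp_force: 49.5
```

```bash
python3 ov.py
```

```text
[[547.8  38.8  66.2]
 [547.9  38.8  66.6]
 [548.1  38.8  67. ]
 [548.3  38.8  67.3]]
TCP stand frame [-17.5   1.1] 66.7726789425528 rot err [-0.1 -0.2  0. ] 18.95 [ 0.   0.8 -0.1] 29.30935083425984
```

arm_command(series=[[[0, 0.0003, 0.005, 0, 0, 0, 0.02], [0, 0.0003, 0.01, 0, 0, 0, 0.02], [0, 0.0003, 0.015, 0, 0, 0, 0.02], [0, 0.0003, 0.02, 0, 0, 0, 0.02], [0, 0.0003, 0.024, 0, 0, 0, 0.02]]])

```text
clock: 19.45
position: [548.4, 38.7, 42.7]
tcp_rot: [-0.002, 0.839, 0.545, 0.001]
contact_force: [0.8, 0.4, 0.1]
width: 29.9
grasp_force: 49.5
```

arm_command(series=[[[0, 0, 0.001, 0, 0, 0, 0.02], [0, 0, 0.002, 0, 0, 0, 0.02], [0, 0, 0.003, 0, 0, 0, 0.02], [0, 0, 0.003, 0, 0, 0, 0.02]]])

```text
clock: 19.85
position: [548.6, 38.8, 40.3]
tcp_rot: [-0.002, 0.839, 0.545, 0.001]
contact_force: [0.9, 0.9, -0.4]
width: 29.6
grasp_force: 49.5
```

```bash
python3 ov.py
```

```text
[[548.6  38.8  40.4]
 [548.7  38.8  40.5]
 [548.6  38.8  40.4]
 [548.7  38.8  40.5]]
TCP stand frame [-17.2   0.5] 40.44653691636093 rot err [-0.1 -0.2 -0. ] 20.05 [ 0.3 -0.3 -0.6] 29.619635229406132
```

Two more small steps until it touches the base.

arm_command(series=[[[0, 0, 0.001, 0, 0, 0, 0.02], [0, 0, 0.002, 0, 0, 0, 0.02], [0, 0, 0.002, 0, 0, 0, 0.02]]])

```text
clock: 20.35
position: [548.4, 38.8, 38.1]
tcp_rot: [-0.002, 0.839, 0.545, 0.001]
contact_force: [-0.5, -0.1, -1.1]
width: 29.3
grasp_force: 49.5
```

arm_command(series=[[[0, 0, 0.0005, 0, 0, 0, 0.02], [0, 0, 0.001, 0, 0, 0, 0.02], [0, 0, 0.001, 0, 0, 0, 0.02]]])

```text
clock: 20.65
position: [548.6, 38.9, 37.7]
tcp_rot: [-0.001, 0.839, 0.545, 0.001]
contact_force: [-2.3, 0.0, 4.5]
width: 29.8
grasp_force: 49.9
```

It rests on the base. I release and go straight up.

arm_command(series=[[[0, 0, -0.0005, 0, 0, 0, 0.033], [0, 0, -0.0005, 0, 0, 0, 0.045], [0, 0, -0.0005, 0, 0, 0, 0.055], [0, 0, -0.0005, 0, 0, 0, 0.055], [0, 0, -0.0005, 0, 0, 0, 0.055]]])

```text
clock: 21.15
position: [548.5, 38.8, 37.7]
tcp_rot: [-0.002, 0.839, 0.545, 0.001]
contact_force: [-0.5, -0.7, -0.3]
width: 54.6
grasp_force: 0.0
```

arm_command(series=[[[0, 0, -0.01, 0, 0, 0, 0.055], [0, 0, -0.03, 0, 0, 0, 0.055], [0, 0, -0.06, 0, 0, 0, 0.055], [0, 0, -0.1, 0, 0, 0, 0.055], [0, 0, -0.14, 0, 0, 0, 0.055]]])

```text
clock: 21.65
position: [548.2, 38.3, 179.9]
tcp_rot: [-0.002, 0.839, 0.545, 0.001]
contact_force: [1.4, 0.1, 0.0]
width: 54.9
grasp_force: 0.0
```

arm_command(series=[[[-0.03, 0, -0.02, 0, 0, 0, 0.055], [-0.06, 0, -0.04, 0, 0, 0, 0.055], [-0.09, 0, -0.06, 0, 0, 0, 0.055], [-0.12, 0, -0.06, 0, 0, 0, 0.055], [-0.12, 0, -0.06, 0, 0, 0, 0.055]]])

```text
clock: 22.15
position: [498.8, -75.8, 239.0]
tcp_rot: [-0.0, 0.84, 0.542, 0.001]
contact_force: [0.4, 0.3, -1.0]
width: 54.8
grasp_force: 0.0
```

```bash
cat > fin.py <<'E'
from look import *
h=np.radians(66); xs=np.array([np.cos(h),np.sin(h)]); ys=np.array([-xs[1],xs[0]])
c=cam("wrist"); im,d=ctrl.camera("wrist"); im2,_=ctrl.camera("scene")
cv2.imwrite("pics/fin.png",cv2.vconcat([cv2.resize(cv2.cvtColor(im,cv2.COLOR_RGB2BGR),(480,300)),cv2.resize(cv2.cvtColor(im2[180:360,280:568],cv2.COLOR_RGB2BGR),(480,300))]))
P=cloud("wrist",d,None,c); S=np.c_[(P[:,:2]-[556.1,54.3])@xs,(P[:,:2]-[556.1,54.3])@ys,P[:,2]]
for n,k in [("case",(S[:,0]>-1)&(S[:,0]<40)&(abs(S[:,1])<34)&(S[:,2]>85)&(S[:,2]<105)),("sleeve",(S[:,0]>-36)&(S[:,0]<0)&(abs(S[:,1])<20)&(S[:,2]>73)&(S[:,2]<84))]:
    T=S[k]; print(n,len(T),np.median(T[:,2]),cv2.minAreaRect(T[:,:2].astype(np.float32)))
s=ctrl.sense(); print(s["clock"],s["position"],s["contact_force"])
E
python3 fin.py
```

```text
case 1272 91.77908829024943 ((5.54186487197876, 0.00505828857421875), (56.30971145629883, 13.368734359741211), 89.32184600830078)
sleeve 909 76.8602601174169 ((-16.275737762451172, -0.04212188720703125), (39.70638656616211, 32.51144790649414), 89.98764038085938)
22.25 [499.7 -71.7 238.1] [-0.7  0.4 -0.1]
```

View pics/fin.png

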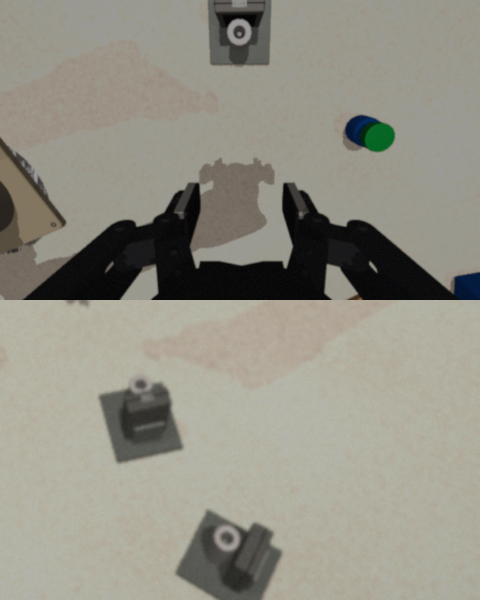

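The pictures show the sleeve on the post (239,32 in the wrist view; 141,384 in the scene view) with the case upright behind it. The sleeve's top measures 77 mm against 78 mm nominal, so it is fully down, and the full stand and jar are untouched.

```bash
python3 -c "
from plant import ctrl
print(ctrl.finish_job())"
```

```text
the job is handed in; nothing more can be done
None
```

The job is handed in at about 22 s: the case stands upright in the empty stand, the sleeve is fully down over the post, and the full stand and jar were not touched.

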